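# Move the blue nut driver from the orange cup to the jar

## Robot

A 7-joint arm with a two-finger parallel gripper is mounted at the origin on the work surface. World frame = base frame: x ahead of the robot, y to its left, z up, the work surface at z = 0. Lengths are in m, angles in rad, forces in N, time in s.
With the tool pointing down it reaches from about 0.4 to 0.85 m from the base axis. Payload 6.9 kg.
Tool frame: the origin (TCP) lies midway between the tips of the shut fingers; the grasp point (between the pads) lies behind it (ctrl.pinch_z is the z of the grasp point in the tool frame, in m); z points along the fingers, y is the line along which they close (so a half turn about z gives the same grasp; the last joint's range is limited). The gripper opens to 85 mm and grips with 20 to 120 N. Pads are 22 mm wide; open, the fingers measure 114 mm over their backs; the gripper's body (76 mm by 85 mm) begins 54 mm behind the grasp point. The pads swing forward as they close: fully open they stand 13 mm farther back than shut.
Start: joints at [1.446, 0.507, -0.238, 1.5, 0.126, 1.149, -0.155], TCP at [0.143, -0.608, 0.199] pointing down, gripper open.
Joint ranges: [-3.08, 3.08], [-0.24, 2.05], [-1.43, 1.35], [0, 2.5], [-1.52, 4.66], [0.17, 1.96], [-2.89, 2.89]. Speed limits (rad/s): [2.39, 2.39, 3.14, 3.14, 3.14, 3.14, 3.14].

## Interface

Orientations are given as a unit quaternion [w, x, y, z].
In Python, from station import ctrl, get_state, vision, ticket, models gives the robot as it stands. Calls block until the motion is done:
- ctrl.movep(position, orientation): joint-space move of the TCP to a pose.
- ctrl.movel(position, frame=None, max_speed=0.15): straight line of the TCP; frame=None keeps the orientation; max_speed is the mean speed in m/s.
- ctrl.set_joints(angles): joint-space move.
- ctrl.ungrasp() and ctrl.close_gripper(force=None): open the fingers fully, or close them until they stop; force is the grip in N (None keeps the last).
- ctrl.pause(seconds).
- ctrl.ik(position, orientation): joint angles nearest the present ones, or None.
- get_state(): the state.
- vision.grab_frame(name): name is "scene" or "top" or "wrist"; returns (picture, depth): 400x640x3 uint8, blue, green, red; 400x640 float32, m along the optical axis (not along the pixel's ray), 0 where there is no reading.
- vision.camera_info(name): a dict with "mtx" (3x3 intrinsics, pixels), "R" (3x3) and "t" (3): a world point X has camera coordinates R X + t; the wrist camera has in their place "hand_eye" (4x4, takes a point from camera to tool coordinates, whose origin is the TCP and whose axes are the flange's). Camera axes: x right, y down, z forward; pixel columns grow to the right and rows downward; lengths in m; the calibration is good to about 2 mm. A picture is of the moment at which its call begins: read the wrist's pose just before it. camera_info takes no time and is no camera call.
A pose or a line that the arm cannot do raises ctrl.Unreachable and nothing moves.
- ticket.close_job(): hands the job in; it is judged then, once.
Trained networks look in the newest picture that a camera, given by its name, has taken for a name from the list of things; names that differ only in an ending like _2 or _b are one class to them, and where a whole thing is asked for, a point or a joint stands for the part that bears it (a point fixed in the world has none). Each returns a list of dicts, best first, with "p" (0 to 1); they miss things now and then, are a little off and sometimes report something else, mostly with a low value. They report only what shows in the picture. A call takes as long as a camera call. They do not tell look-alikes from the thing itself.
- models.recognise(camera, target): "point" ([column, row] in pixels, amid what is visible of it).
- models.masks_of(camera, target): "mask" (400x640 bool, what is visible of it) and "point" ([column, row] in pixels, amid what is visible of it).
The state is a dict: "time": time; "qpos": joint angles; "qd": joint speeds; "tau": joint torques, N m; "tcp_pos": TCP position; "eef_rot": TCP orientation; "contact_force": force on the tool from outside, world axes, zero at the start; "wrist_torque": the same for the moment, N m; "width": finger opening in m; "gripper_force": force on a finger pad.
Only numpy, scipy, OpenCV 4.12 (cv2) and the standard library are available. Lean on these libraries where they do the work, as an engineer would, in place of code of your own. Each camera call takes 0.05 s, during which the arm holds its last target. There are 200 camera calls.

## Task

Pull the blue-handled nut driver straight up out of the orange bushing cup and stand it, shaft down, in the open clear jar, lowering it to the bottom rather than dropping it in. Leave the red-handled driver standing in its aluminium spacer, and keep the cup and the jar upright and about where they are.

Things in the scene. Friction and masses are not known exactly. Their poses are not given: they have to be found in the camera images.
- blue_mid (a point): middle (half-way up) of the blue-handled nut driver, 170 mm long, about 80 g, loose. z points along its axis from the shaft tip to the handle end. Steel shaft 10 mm in diameter, from the tip (85 mm below this point) to 5 mm above this point; blue handle 26 mm in diameter, from 5 to 85 mm above this point (grip it about 45 mm above). A thin black band rings the handle near its lower end. It starts shaft down in the orange cup, upright to within about 6 degrees.
- cup: orange silicone bushing cup, loose, about 250 g, 58 mm in diameter (62 mm at the rim), 58 mm high, with a round 18 mm wide bore at the rim narrowing to 14 mm, its floor 8 mm above the underside. Origin at the centre of the underside, z up.
- jar: open clear plastic jar, loose, about 350 g, with a white neck band: 54 mm outside diameter (57 mm at the band), 46 mm inside diameter, 85 mm high, inner floor 5 mm above the underside. Its white flip-top lid is folded fully back and lies level beside the jar, 70 to 82 mm above the worktop, reaching 93 mm from the jar's axis along the jar's +x. Origin at the centre of the underside, z up.
- red_mid (a point): middle (half-way up) of the red-handled nut driver, same shape and size as the blue one, z from tip to handle end. It stands shaft down in a loose aluminium bearing spacer (54 mm in diameter, 55 mm high, through bore 14 mm). Leave it.
Not all that is in view belongs to the job. Of the things shaped like the part that bears blue_mid, the blue one is meant.

How it is judged:
On the way:
1. the blue driver is pulled clear of the cup, which stays standing (z of blue_mid in the frame of cup above 0.15 m and height (world z) of cup below 0.01 m and angle between cup's own z axis and vertical below 0.2 rad), for 0.1 s.
At the end, for the whole second after the job is handed in: The blue driver stands at rest, shaft down, in the jar: its middle within 35 mm of the jar's axis and 60 to 98 mm above the jar's underside, leaning less than 37 degrees (it may lean on the rim). Jar and cup upright within 10 degrees; the red driver still standing, within 20 degrees of upright (horizontal distance between blue_mid and jar below 0.035 m and z of blue_mid in the frame of jar between 0.06 and 0.098 m and angle between blue_mid's own z axis and vertical below 0.65 rad and angle between each of jar, cup's own z axis and vertical below 0.17 rad and linear speed of blue below 0.03 m/s and angle between red_mid's own z axis and vertical below 0.35 rad); the robot touches nothing.
It fails at once if the red driver is moved by more than 40 mm or tipped by more than 20 degrees (distance of red_mid from where it was at the start of the episode above 0.04 m or angle between red_mid's own z axis and vertical above 0.35 rad).
It fails at once if the jar or the cup is tipped over (30 degrees) or shifted by more than 60 mm (angle between any of jar, cup's own z axis and vertical above 0.52 rad or distance of any of jar, cup from where it was at the start of the episode above 0.06 m).
It fails at once if the blue driver is dropped into the jar (faster than 0.8 m/s inside it, a fall of over 30 mm) (horizontal distance between blue_mid and jar below 0.035 m and z of blue_mid in the frame of jar below 0.165 m and linear speed of blue above 0.8 m/s).
It also fails if it takes over 38 s, if anything falls off the work surface, if the arm or the gripper's body presses on something with over 40 N, if the wrist force passes 120 N, or if a joint passes its speed limit or range.

## Working session

There is one attempt and no reset: what is moved stays moved. The work goes in short steps, each a Python script; the robot and the scene stay as the last script left them, time stands still between calls to the robot, and variables do not carry over. Pictures are saved under pics/ and viewed, at most 10 in all, crops included, and the job is handed in when it is done.

```bash
mkdir -p pics; ls; cat > h.py <<'E'
import numpy as np, cv2
from station import ctrl, get_state, vision, ticket, models
def grab(c): return vision.grab_frame(c)
def cloud(c,d,m=None):
    i=vision.camera_info(c);K=np.array(i["mtx"]);R=np.array(i["R"]);t=np.array(i["t"]).ravel()
    ok=d>0
    if m is not None: ok&=m
    v,u=np.nonzero(ok);z=d[v,u]
    p=np.stack([(u-K[0,2])/K[0,0]*z,(v-K[1,2])/K[1,1]*z,z],1)
    return (p-t)@R,u,v
def proj(c,X):
    i=vision.camera_info(c);K=np.array(i["mtx"]);p=K@(np.array(i["R"])@np.array(X)+np.array(i["t"]).ravel())
    return p[:2]/p[2]
E
python3 - <<'E'
from h import *
s=get_state();print(s);print(ctrl.pinch_z)
for c in ["scene","top"]:
    im,d=grab(c);cv2.imwrite(f"pics/{c}0.png",im);np.save(f"{c}_d.npy",d)
    for n in ["blue_mid","red_mid","cup","jar"]:
        for k,r in enumerate(models.masks_of(c,n)):
            P,u,v=cloud(c,d,r["mask"])
            np.save(f"m_{c}_{n}_{k}.npy",r["mask"])
            print(c,n,k,round(r["p"],2),np.round(r["point"]),len(P),np.round(np.median(P,0),3) if len(P) else "", np.round(np.percentile(P,[2,98],axis=0),3).tolist() if len(P) else "")
E
```

```text
pics
{'time': 0.0, 'qpos': array([ 1.44550649,  0.5083259 , -0.23750817,  1.50114416,  0.12563008,
        1.14890858, -0.15479465]), 'qd': array([ 7.01055298e-04,  5.27842141e-04,  1.62285560e-04, -1.72571682e-03,
       -1.37436163e-05, -1.08318498e-03,  2.35223187e-05]), 'tau': array([ 1.15269668e-03, -6.20602942e+01, -2.18604818e+00, -2.49650592e+01,
        1.27210407e-02,  1.20845626e-02,  4.39363362e-05]), 'tcp_pos': array([ 0.14277215, -0.60788461,  0.19793264]), 'eef_rot': array([-8.98351157e-04,  9.93350094e-01,  1.15129378e-01, -9.53146375e-05]), 'contact_force': array([-0.05863454, -0.60251102, -0.20174237]), 'wrist_torque': array([-0.05907539,  0.02828368, -0.01145073]), 'gripper_force': 0.0, 'width': 0.0853137578393366}
-0.0187
scene blue_mid 0 0.94 [206. 171.] 456 [ 0.718 -0.229  0.13 ] [[0.704, -0.245, 0.018], [0.729, -0.224, 0.17]]
scene blue_mid 1 0.93 [237. 149.] 381 [ 0.633 -0.226  0.143] [[0.62, -0.238, 0.064], [0.642, -0.221, 0.178]]
scene blue_mid 2 0.89 [280. 145.] 375 [ 0.535 -0.21   0.121] [[0.524, -0.221, 0.008], [0.544, -0.204, 0.17]]
scene blue_mid 3 0.81
[... 325 characters left out ...]
8.] 1471 [0.582 0.178 0.072] [[0.532, 0.144, 0.019], [0.639, 0.21, 0.085]]
top blue_mid 0 0.83 [432. 130.] 344 [ 0.712 -0.232  0.151] [[0.704, -0.247, 0.019], [0.728, -0.223, 0.173]]
top blue_mid 1 0.71 [479. 156.] 407 [ 0.665 -0.317  0.143] [[0.656, -0.335, 0.001], [0.681, -0.309, 0.173]]
top red_mid 0 0.52 [323. 262.] 194 [ 0.446 -0.027  0.169] [[0.436, -0.04, 0.055], [0.461, -0.016, 0.173]]
top cup 0 0.97 [421. 186.] 697 [ 0.621 -0.225  0.058] [[0.601, -0.263, 0.001], [0.656, -0.204, 0.109]]
top jar 0 0.91 [222. 206.] 1261 [0.579 0.18  0.073] [[0.532, 0.141, 0.003], [0.638, 0.209, 0.088]]
top jar 1 0.18 [419. 185.] 627 [ 0.62  -0.224  0.058] [[0.601, -0.259, 0.01], [0.656, -0.204, 0.063]]
```

```bash
python3 - <<'E'
import cv2
a=cv2.imread("pics/scene0.png");b=cv2.imread("pics/top0.png")
cv2.imwrite("pics/crop_s.png",cv2.resize(a[100:260,140:340],None,fx=4,fy=4)[:600])
cv2.imwrite("pics/crop_t.png",cv2.resize(b[90:290,150:510],None,fx=2.2,fy=2.2))
E
```

```text
(no output)
```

View pics/scene0.png

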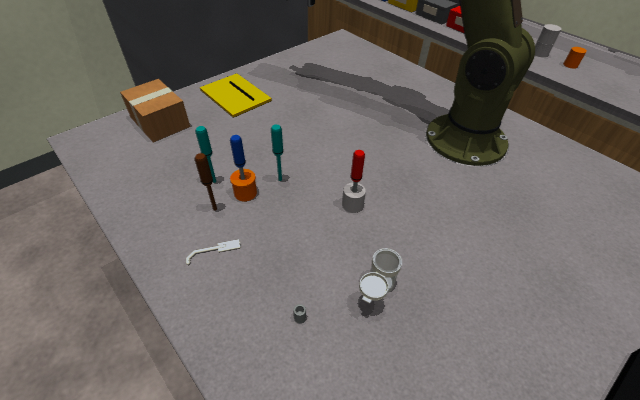

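View pics/crop_s.png

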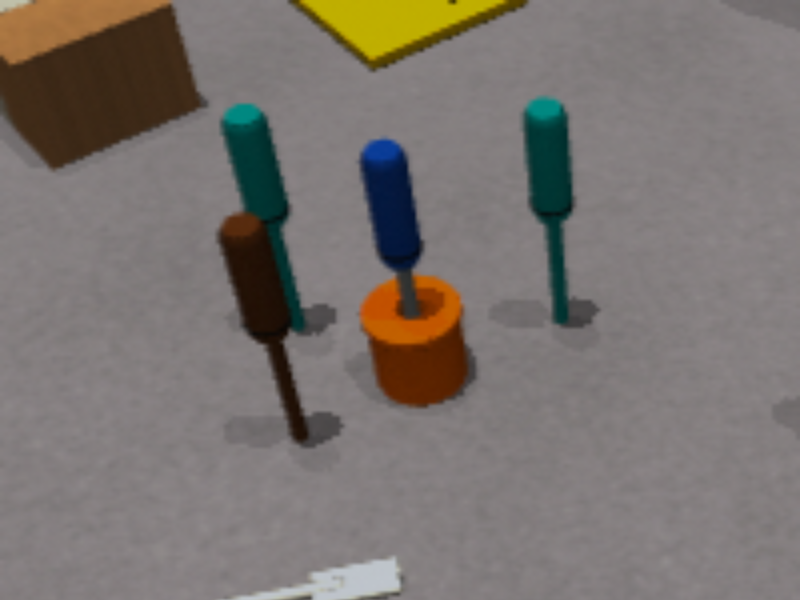

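View pics/crop_t.png

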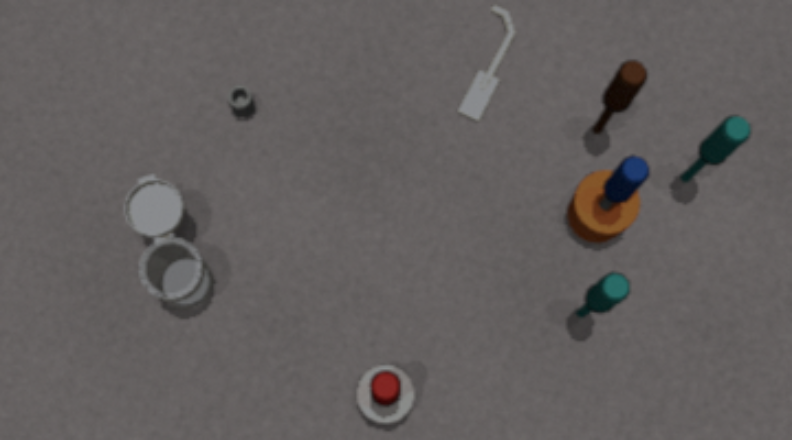

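Candidates in the scene view are teal (202,146), brown (206,171), teal (280,145), red (355,169, standing in the aluminium spacer) and blue (237,149, standing in the orange cup). The close crop confirms that (237,149) is the one I want. The jar opening is at (386,262), and its lid is on the +x side at (373,287).

```bash
cat > fit.py <<'E'
from h import *
from scipy.optimize import least_squares
def circ(P,r=None):
    c=P[:,:2].mean(0)
    if r: s=least_squares(lambda x:np.hypot(P[:,0]-x[0],P[:,1]-x[1])-r,c,loss="soft_l1",f_scale=.002)
    else: s=least_squares(lambda x:np.hypot(P[:,0]-x[0],P[:,1]-x[1])-x[2],[*c,.025],loss="soft_l1",f_scale=.002)
    return np.round(s.x,4),np.round(np.sqrt(np.mean(s.fun**2)),4)
def cyl(P,r):
    def f(x):
        a=np.array([x[2],x[3],1]);a/=np.linalg.norm(a);q=P-[x[0],x[1],.138]
        return np.linalg.norm(q-np.outer(q@a,a),axis=1)-r
    s=least_squares(f,[*P[:,:2].mean(0),0,0],loss="soft_l1",f_scale=.001)
    return s.x,np.sqrt(np.mean(s.fun**2))
def bluepts(c,im,d,xy,rad=.06):
    P,u,v=cloud(c,d);col=im[v,u].astype(int)
    k=(col[:,0]>60)&(col[:,0]>2*col[:,1])&(col[:,0]>2*col[:,2])&(np.hypot(P[:,0]-xy[0],P[:,1]-xy[1])<rad)&(P[:,2]>.08)
    return P[k]
if __name__=="__main__":
    A=[]
    for c in ["scene","top"]:
        im=cv2.imread(f"pics/{c}0.png");d=np.load(f"{c}_d.npy")
        B=bluepts(c,im,d,(.63,-.23));k=B[:,2]<B[:,2].max()-.015
        print(c,len(B),"ztop",B[:,2].max().round(4),*[np.round(x,4) for x in cyl(B[k],.013)]);A.append(B[k])
        for n in ["jar","cup"]:
            P,_,_=cloud(c,d,np.load(f"m_{c}_{n}_0.npy"))
            if n=="jar":
                for lo,hi in [(.0835,.092),(.055,.08)]:
                    Q=P[(P[:,2]>lo)&(P[:,2]<hi)];print(n,lo,len(Q),Q[:,:2].min(0).round(3),Q[:,:2].max(0).round(3),circ(Q), np.median(Q,0).round(3))
            else:
                Q=P[(P[:,2]>.05)&(P[:,2]<.064)];h=np.hypot(*(Q[:,:2]-Q[:,:2].mean(0)).T)
                print(n,len(Q),((Q[:,:2].min(0)+Q[:,:2].max(0))/2).round(4),Q[:,:2].min(0).round(3),Q[:,:2].max(0).round(3),Q[:,2].max())
    A=np.vstack(A);print("both",*[np.round(x,4) for x in cyl(A,.013)])
E
python3 fit.py
```

```text
scene 131 ztop 0.1791 [ 0.6276 -0.2341  0.0205 -0.0162] 0.001
jar 0.0835 128 [0.529 0.139] [0.585 0.195] (array([0.5569, 0.1669, 0.0257]), np.float64(0.0016)) [0.555 0.17  0.084]
jar 0.055 895 [0.532 0.143] [0.646 0.213] (array([0.5787, 0.1646, 0.0402]), np.float64(0.0151)) [0.602 0.181 0.072]
cup 335 [ 0.6292 -0.2337] [ 0.599 -0.265] [ 0.66  -0.203] 0.06017984567434079fit.py:12: RuntimeWarning: Mean of empty slice.
  s=least_squares(f,[*P[:,:2].mean(0),0,0],loss="soft_l1",f_scale=.001)
  ret = um.true_divide(
Traceback (most recent call last):
  File "fit.py", line 23, in <module>
    print(c,len(B),"ztop",B[:,2].max().round(4),*[np.round(x,4) for x in cyl(B[k],.013)]);A.append(B[k])
                                                                         ~~~^^^^^^^^^^^
  File "fit.py", line 12, in cyl
    s=least_squares(f,[*P[:,:2].mean(0),0,0],loss="soft_l1",f_scale=.001)
ValueError: Initial guess is outside of provided bounds
```

```bash
sed -i 's/(col\[:,0\]>60)/(col[:,0]>35)/; s/2\*col/1.6*col/g' fit.py; python3 fit.py; python3 - <<'E'
from h import *
# feasibility of grasp yaws and place tilts
from scipy.spatial.transform import Rotation as Ro
def q(R):
    x=Ro.from_matrix(R).as_quat();return [x[3],*x[:3]]
for a in [57,57-180]:
    y=np.array([np.cos(np.radians(a)),np.sin(np.radians(a)),0]);z=np.array([0,0,-1.]);R=np.stack([np.cross(y,z),y,z],1)
    for p in [[.628,-.234,.22],[.628,-.234,.12],[.628,-.234,.35],[.557,.167,.35]]:
        j=ctrl.ik(p,q(R));print(a,p,None if j is None else np.round(j,2))
E
```

```text
scene 307 ztop 0.1791 [ 0.6286 -0.2349 -0.0026 -0.0007] 0.0009
jar 0.0835 128 [0.529 0.139] [0.585 0.195] (array([0.5569, 0.1669, 0.0257]), np.float64(0.0016)) [0.555 0.17  0.084]
jar 0.055 895 [0.532 0.143] [0.646 0.213] (array([0.5787, 0.1646, 0.0402]), np.float64(0.0151)) [0.602 0.181 0.072]
cup 335 [ 0.6292 -0.2337] [ 0.599 -0.265] [ 0.66  -0.203] 0.06017984567434079
top 169 ztop 0.1828 [ 0.6305 -0.2335 -0.0012 -0.008 ] 0.0005
jar 0.0835 171 [0.529 0.139] [0.64  0.211] (array([0.5572, 0.1674, 0.0254]), np.float64(0.0098)) [0.561 0.164 0.086]
jar 0.055 602 [0.529 0.14 ] [0.645 0.213] (array([0.599 , 0.1842, 0.0251]), np.float64(0.0156)) [0.611 0.186 0.074]
cup 510 [ 0.6294 -0.2332] [ 0.599 -0.264] [ 0.66  -0.202] 0.06351148737736882
both [ 0.629  -0.235   0.0143 -0.0034] 0.001
57 [0.628, -0.234, 0.22] [ 0.78  0.68 -0.91  1.33  0.53  1.38  0.88]
57 [0.628, -0.234, 0.12] [ 0.78  0.76 -0.87  1.47  0.6   1.19  0.81]
57 [0.628, -0.234, 0.35] [ 0.74  0.63 -0.94  1.05  0.49  1.67  0.96]
57 [0.557, 0.167, 0.35] [ 0.32  0.55 -1.22  1.32  0.51  1.61  0.18]
-123 [0.628, -0.234, 0.22] [ 0.42  0.56 -0.18  1.33  0.1   1.25 -1.91]
-123 [0.628, -0.234, 0.12] [ 0.39  0.64 -0.13  1.48  0.09  1.03 -1.9 ]
-123 [0.628, -0.234, 0.35] [ 0.44  0.53 -0.24  1.06  0.12  1.57 -1.92]
-123 [0.557, 0.167, 0.35] [-0.67  0.4   0.55  1.33 -0.21  1.47 -2.28]
```

Both cameras agree that the driver is upright to within about 1° at (0.629, -0.2345). I'll close the fingers along -123°, which clears the three neighbouring drivers.

```bash
cat >> h.py <<'E'
from scipy.spatial.transform import Rotation as Ro
def q(R):
    x=Ro.from_matrix(R).as_quat();return [x[3],*x[:3]]
def Rd(a):
    a=np.radians(a);y=np.array([np.cos(a),np.sin(a),0]);z=np.array([0,0,-1.]);return np.stack([np.cross(y,z),y,z],1)
def st(m=""):
    s=get_state();print(m,"t",round(s["time"],2),"tcp",np.round(s["tcp_pos"],4),"w",round(s["width"],4),"gf",np.round(s["gripper_force"],1),"F",np.round(s["contact_force"],1));return s
E
python3 - <<'E'
from h import *
x,y=.629,-.2345
ctrl.movel([.143,-.608,.27],max_speed=.2);st()
ctrl.movep([x,y,.26],q(Rd(-123)));st("above")
ctrl.movel([x,y,.117],max_speed=.12);st("down")
ctrl.close_gripper(50);st("closed")
im,d=grab("scene");cv2.imwrite("pics/g.png",cv2.resize(im[60:240,140:340],None,fx=3,fy=3))
# placing feasibility
C=np.array([.557,.167])
for lean in [110,-70,200,-20,155,245,65]:
  for s in (90,-90):
    L=np.array([np.cos(np.radians(lean)),np.sin(np.radians(lean)),0]);up=np.array([0,0,1.])
    ax=np.cross(up,L);R=Ro.from_rotvec(ax*np.radians(13)).as_matrix()@Rd(lean+s)
    js=[ctrl.ik([*C,h],q(R)) for h in (.3,.12)]
    print(lean,s,[None if j is None else np.round(j,2) for j in js])
E
```

```text
t 1.01 tcp [ 0.143  -0.6081  0.2704] w 0.0854 gf 0.0 F [-0.3  0.7 -0.2]
above t 3.2 tcp [ 0.6284 -0.2359  0.2599] w 0.0853 gf 0.0 F [-0.1 -0.8  0.3]
down t 4.54 tcp [ 0.6295 -0.2347  0.1179] w 0.0853 gf 0.0 F [-0.6 -1.1  0. ]
closed t 5.12 tcp [ 0.6292 -0.2346  0.1174] w 0.0245 gf 49.2 F [-0.  -0.2  3.3]
110 90 [array([-1.11,  0.59,  1.15,  1.46, -0.33,  1.35, -2.78]), array([-1.03,  0.71,  0.95,  1.75, -0.41,  0.95, -2.77])]
110 -90 [array([ 0.05,  0.48, -0.88,  1.45,  0.57,  1.5 , -0.52]), array([ 0.  ,  0.62, -0.8 ,  1.73,  0.72,  1.15, -0.73])]
-70 90 [array([ 0.42,  0.55, -1.07,  1.42,  0.26,  1.39, -0.26]), array([ 0.4 ,  0.71, -1.01,  1.7 ,  0.43,  1.02, -0.35])]
-70 -90 [array([-0.41,  0.41,  0.36,  1.43, -0.37,  1.4 , -2.79]), array([-0.28,  0.54,  0.16,  1.71, -0.37,  0.97, -2.72])]
200 90 [array([ 0.12,  0.26, -0.59,  1.67,  0.19,  1.03, -1.75]), array([ 0.  ,  0.43, -0.47,  1.96,  0.37,  0.59, -1.92])]
200 -90 [array([ 0.5 ,  0.41, -1.22,  1.66,  0.5 ,  1.14,  1.09]), array([ 0.43,  0.66, -1.23,  1.96,  0.93,  0.9 ,  0.68])]
-20 90 [array([ 0.31,  0.72, -1.23,  1.24,  0.4
[... 246 characters left out ...]
0.33,  1.16, -2.67]), array([-0.35,  0.44, -0.15,  1.9 ,  0.38,  0.7 , -2.77])]
155 -90 [array([ 0.33,  0.47, -1.22,  1.61,  0.67,  1.35,  0.14]), array([ 0.28,  0.7 , -1.23,  1.9 ,  1.  ,  1.14, -0.22])]
245 90 [array([ 0.36,  0.36, -0.83,  1.59,  0.13,  1.13, -0.9 ]), array([ 0.31,  0.54, -0.79,  1.88,  0.34,  0.72, -1.05])]
245 -90 [array([ 0.55,  0.48, -1.22,  1.59,  0.36,  1.19,  2.02]), array([-0.88,  0.72,  1.15,  1.89, -1.01,  1.11, -2.86])]
65 90 [array([ 0.15,  0.7 , -1.23,  1.27,  0.69,  1.81,  1.74]), array([ 0.18,  0.88, -1.23,  1.56,  0.84,  1.54,  1.54])]
65 -90 [array([-0.05,  0.55, -0.7 ,  1.28,  0.44,  1.65, -1.16]), array([-0.07,  0.67, -0.63,  1.57,  0.51,  1.27, -1.28])]
```

View pics/g.png

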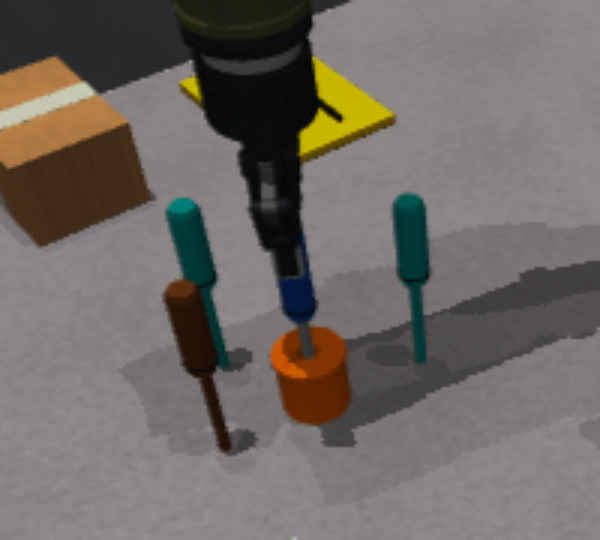

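The grasp on the handle looks right. Next: pull straight up, move over the jar with the driver tilted 13° away from the lid, and check both the cup and the driver in hand.

```bash
cat >> h.py <<'E'
C=np.array([.557,.167]);lean=200;L=np.array([np.cos(np.radians(lean)),np.sin(np.radians(lean)),0])
Rp=Ro.from_rotvec(np.cross([0,0,1.],L)*np.radians(13)).as_matrix()@Rd(lean+90)
TIP=.1094 # tip ahead of TCP
def tcp_for_tip(p): return np.array(p)-Rp@[0,0,TIP]
E
python3 - <<'E'
from h import *
ctrl.movel([.6292,-.2346,.19],max_speed=.08);st("up1")
ctrl.movel([.6292,-.2346,.325],max_speed=.15);ctrl.pause(.1);st("up2")
p=tcp_for_tip([*(C-.004*L[:2]),.20]);print(p)
ctrl.movep(p,q(Rp));ctrl.pause(.5);st("over")
import fit
for c in ["scene","top"]:
    im,d=grab(c);cv2.imwrite(f"pics/{c}1.png",im);np.save(f"{c}1_d.npy",d)
    for n in ["cup","jar","blue_mid","red_mid"]:
        for r in models.masks_of(c,n)[:3]:
            P,_,_=cloud(c,d,r["mask"]);print(c,n,round(r["p"],2),np.round(r["point"]),np.round(np.median(P,0),3))
    # shaft/handle points near the held driver
    s=get_state();P,u,v=cloud(c,d);Rq=np.array(s["eef_rot"]);Rm=Ro.from_quat([*Rq[1:],Rq[0]]).as_matrix()
    T=(P-s["tcp_pos"])@Rm
    k=(np.hypot(T[:,0],T[:,1])<.02)&(T[:,2]>.01)&(T[:,2]<.14);T=T[k]
    for lo in np.arange(.01,.13,.02):
        m=(T[:,2]>lo)&(T[:,2]<lo+.02)
        if m.sum(): print(" z",round(lo,2),m.sum(),T[m][:,:2].mean(0).round(4))
    print(" tip",np.sort(T[:,2])[-5:].round(4))
    a,b=proj(c,[.557,.167,.2]);a,b=int(a),int(b);cv2.imwrite(f"pics/{c}1c.png",cv2.resize(im[max(0,b-100):b+100,max(0,a-80):a+80],None,fx=3,fy=3))
E
python3 -c "
import cv2,numpy as np
a=cv2.imread('pics/scene1c.png');b=cv2.imread('pics/top1c.png');h=min(a.shape[0],b.shape[0]);c=np.hstack([a[:h],b[:h]]);s=min(800/c.shape[1],600/h);cv2.imwrite('pics/both1.png',cv2.resize(c,None,fx=s,fy=s))"
```

```text
up1 t 6.24 tcp [ 0.6288 -0.2345  0.1893] w 0.024 gf 49.0 F [ 0.4 -0.3 -0.1]
up2 t 7.39 tcp [ 0.6288 -0.2346  0.3238] w 0.0242 gf 49.0 F [-0.6 -0.1 -0.2]
[0.53763327 0.15995109 0.30659609]
over t 9.39 tcp [0.5377 0.1599 0.3066] w 0.024 gf 49.0 F [ 0.1 -0.2 -0.8]
scene cup 0.84 [241. 184.] [ 0.636 -0.219  0.053]
scene jar 0.92 [379. 277.] [0.581 0.177 0.072]
scene blue_mid 0.86 [415. 162.] [0.544 0.164 0.322]
scene blue_mid 0.82 [204. 144.] [ 0.67  -0.314  0.131]
scene blue_mid 0.8 [203. 174.] [ 0.718 -0.23   0.122]
scene red_mid 0.77 [356. 169.] [ 0.456 -0.023  0.136]
 z 0.01 95 [ 0.0077 -0.0013]
 z 0.03 67 [ 0.0031 -0.0004]
 z 0.05 65 [ 0.0033 -0.0004]
 z 0.07 58 [ 0.0032 -0.0003]
 z 0.09 58 [ 0.003  -0.0001]
 tip [0.1089 0.1089 0.1092 0.1092 0.1093]
top cup 0.8 [422. 184.] [ 0.627 -0.231  0.058]
top jar 0.73 [225. 212.] [0.566 0.178 0.068]
top blue_mid 0.79 [425. 222.] [ 0.529 -0.211  0.167]
top blue_mid 0.71 [479. 154.] [ 0.664 -0.317  0.148]
top blue_mid 0.62 [435. 132.] [ 0.712 -0.232  0.148]
top red_mid 0.77 [324. 262.] [ 0.446 -0.027  0.17 ]
 tip []
```

View pics/both1.png

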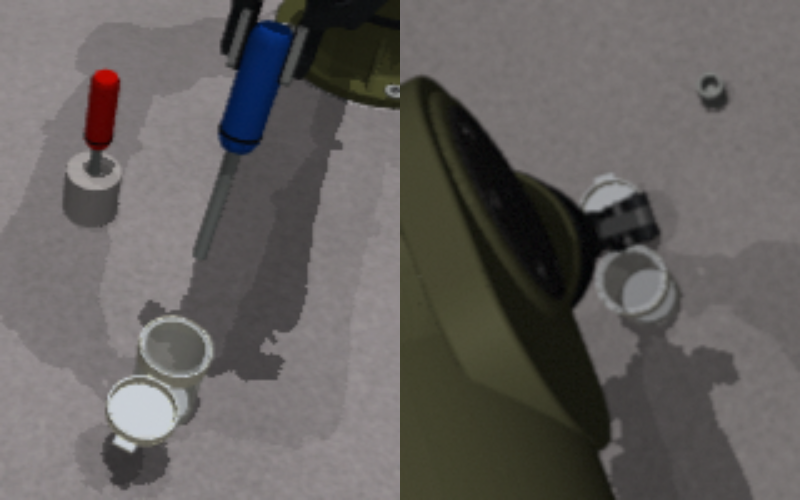

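The driver sits in line with the tool with its tip 109 mm ahead of the TCP, the cup is still standing, and the jar opening is directly below. Lowering now, with a force check near the floor.

```bash
python3 - <<'E'
from h import *
c=C-.004*L[:2]
ctrl.movel(tcp_for_tip([*c,.10]),max_speed=.12);st()
ctrl.movel(tcp_for_tip([*c,.016]),max_speed=.06);s=st();f0=s["contact_force"].copy()
h=.016
while h>.003:
    h-=.0015;ctrl.movel(tcp_for_tip([*c,h]),max_speed=.02);f=get_state()["contact_force"]-f0
    if f[2]>3: break
st(f"h {h}");print(f.round(1))
g=np.zeros(3);k=0;h+=.0005
while k<6 and np.hypot(*g[:2])<2:
    k+=1;c=c+.001*L[:2];ctrl.movel(tcp_for_tip([*c,h]),max_speed=.02);g=get_state()["contact_force"]-f0
st(f"lean {k}");print(g.round(1))
im,d=grab("scene");a,b=proj("scene",[.557,.167,.1]).astype(int);cv2.imwrite("pics/s2.png",cv2.resize(im[b-100:b+60,a-90:a+90],None,fx=3,fy=3))
E
```

```text
t 10.88 tcp [0.5381 0.1602 0.2073] w 0.0239 gf 49.0 F [ 0.1 -0.3 -0.6]
 t 12.43 tcp [0.5379 0.16   0.123 ] w 0.0244 gf 49.0 F [ 0.6  0.4 -0.4]
h 0.0040000000000000036 t 14.43 tcp [0.5387 0.1605 0.112 ] w 0.0243 gf 50.3 F [-2.6 -0.9 11.1]
[-3.2 -1.3 11.5]
lean 6 t 15.93 tcp [0.532  0.1579 0.1111] w 0.0246 gf 49.3 F [2.5 1.2 1.9]
[1.9 0.8 2.3]
```

View pics/s2.png

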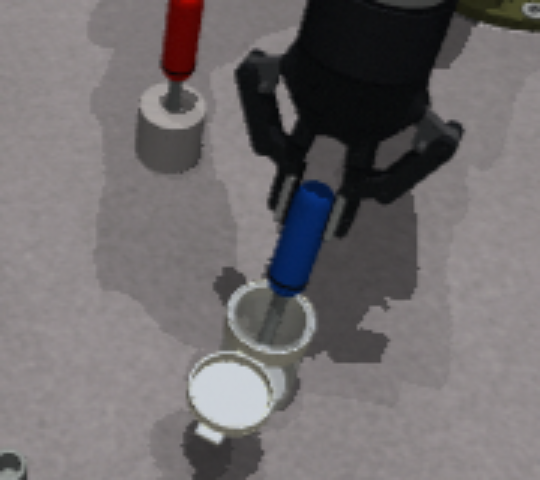

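The tip is on the jar floor and the shaft rests at the rim on the side away from the lid. Release, back off along the tool axis, and check.

```bash
python3 - <<'E'
from h import *
ctrl.ungrasp();ctrl.pause(.4);s=st("open")
p=np.array(s["tcp_pos"]);ctrl.movel(p-Rp@[0,0,.06],max_speed=.06);st("back")
ctrl.movel(p-Rp@[0,0,.16],max_speed=.15);ctrl.pause(.3);st("clear")
for c in ["scene","top"]:
    im,d=grab(c)
    for n in ["cup","jar","blue_mid","red_mid"]:
        for r in models.masks_of(c,n)[:4]:
            P,_,_=cloud(c,d,r["mask"]);print(c,n,round(r["p"],2),np.round(r["point"]),np.round(np.median(P,0),3))
    if c=="scene":
        import fit
        B=fit.bluepts(c,im,d,(.54,.16),.12);k=B[:,2]<B[:,2].max()-.015;print("handle",len(B),B[:,2].max(),*fit.cyl(B[k],.013))
        cv2.imwrite("pics/s3.png",cv2.resize(im[90:340,150:480],None,fx=2.4,fy=2.4))
E
```

```text
open t 16.99 tcp [0.532  0.1579 0.1111] w 0.0856 gf 0.0 F [0.6 0.2 0.3]
back t 18.14 tcp [0.5192 0.1531 0.1692] w 0.0854 gf 0.0 F [-0.8 -0.   0.6]
clear t 19.26 tcp [0.498  0.1456 0.2664] w 0.0852 gf 0.0 F [ 1.1 -0.8 -0.3]
scene cup 0.94 [243. 184.] [ 0.635 -0.22   0.052]
scene jar 0.76 [377. 278.] [0.588 0.18  0.073]
scene blue_mid 0.96 [395. 236.] [0.536 0.162 0.131]
scene blue_mid 0.93 [205. 172.] [ 0.719 -0.23   0.126]
scene blue_mid 0.67 [202. 146.] [ 0.669 -0.315  0.129]
scene blue_mid 0.64 [280. 147.] [ 0.535 -0.212  0.122]
scene red_mid 0.65 [354. 170.] [ 0.455 -0.023  0.137]
handle 480 0.17341948985200503 [ 0.5266843   0.15583086 -0.22497451 -0.08122263] 0.0008915514922341677
top cup 0.64 [421. 184.] [ 0.627 -0.231  0.058]
top jar 0.57 [219. 194.] [0.599 0.184 0.074]
top blue_mid 0.67 [477. 154.] [ 0.664 -0.317  0.15 ]
top blue_mid 0.66 [426. 220.] [ 0.529 -0.212  0.164]
top blue_mid 0.58 [431. 131.] [ 0.712 -0.233  0.143]
top red_mid 0.69 [323. 263.] [ 0.446 -0.027  0.17 ]
```

View pics/s3.png

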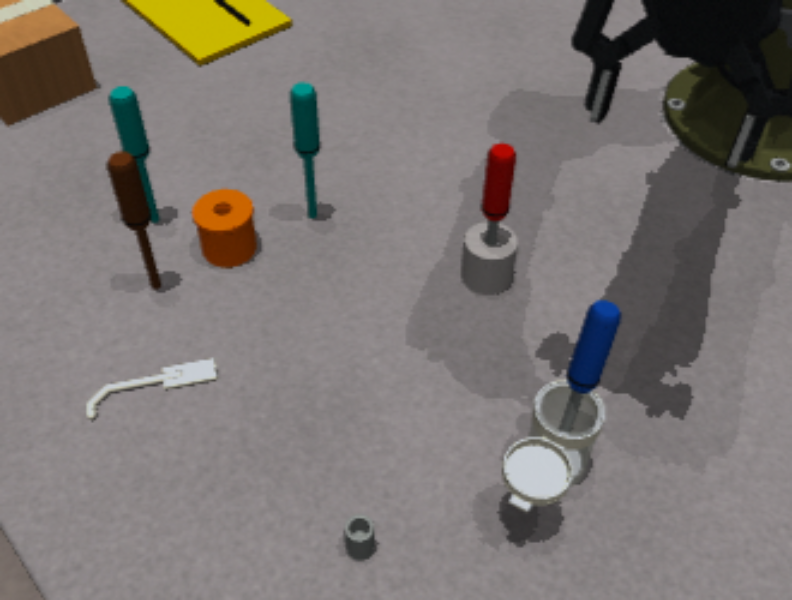

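The blue driver stands in the jar at about 13.5°, its middle about 20 mm from the jar's axis. The cup, jar and red driver are where they were, and the gripper is clear. Handing in.

```bash
python3 -c "
from station import ticket
print(ticket.close_job())"
```

```text
the job is handed in; nothing more can be done
None
```

I pulled the blue driver out of the cup, lowered it to the bottom of the jar and left it standing there, leaning about 13.5°, with the cup, jar and red driver still upright in place; the job is handed in, but no verdict came back.

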